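# Press a coat peg home with a trigger bar clamp

### The job

Use the bench clamp to press the turned peg fully home into its block: squeeze the orange trigger again and again until the jaw has pushed the peg's shoulder down onto the wood and bears on it firmly with about 15 N, and keep that pressure on for a second or so without ever squeezing past 22 N. Then let go of the trigger and press the red release tab until the jaw has sprung fully open again. Work the clamp only by its trigger and its tab (touch neither the jaw, the bar, the block nor the peg), and leave everything else on the bench as it is.

Things in the scene. Friction and masses are not known exactly. Their poses are not given: they have to be found in the camera images.
- clamp: Trigger bar clamp: green head on a plywood base board 450 x 220 x 20 mm fixed to the bench. Origin on the bench top below the fixed jaw's face. x runs along the bar from the fixed jaw to block, peg and moving jaw; z up; y towards the red tab's side. Head: x -115 to 0, y -18 to 18, up to z = 125 mm. Two wooden runners (top z = 64) carry the block.
- fixed_jaw (a point): Middle of the fixed jaw's pressing face at x = 0, y = 0, z = 95 mm in the clamp's frame; the green plate is 36 mm wide and reaches up to z = 125 mm.
- grip_top (a point): Middle of the top of the fixed green upright grip on the head (20 mm thick in the clamp's x, 28 mm wide in y), at x = -36, y = 0, z = 240 mm in the clamp's frame.
- trigger_roll (a point): Centre of the orange finger roll (cylinder 16 mm thick, 26 mm long along the clamp's y) on the trigger; at rest at x = -85, y = 0, z = 215 mm in the clamp's frame. Squeezing moves it in +x towards the grip by up to 30 mm (dropping 5 mm). Push its outer (-x) side with closed fingers, or pinch it against the grip (67 mm over both at rest, 37 mm squeezed); it springs back by itself.
- trigger_top (a point): Top of the upright orange trigger lever (10 mm thick, 22 mm wide), at z = 235 mm at rest. The lever pivots 100 mm below the roll, about the clamp's y.
- trigger (a joint): 0 at rest, 0.30 rad at its stop. A full squeeze and full return walks the bar one 8 mm tooth (8 to 10 mm while squeezed); the first 10 mm of roll travel are idle. Steady push on the roll along +x: 3 to 6 N walking free, 8 to 10 pressing the peg in; once home 14 N gives about 16 N at the jaw, 18 N about 22. At the stop it reads more. Let go, the bar drops back to its last tooth.
- bar: Steel bar 280 x 8 x 16 mm with the moving jaw, a green upright at its far end. Its frame coincides with the clamp's when fully open (x = 0, at its stop); walking in shifts it along the clamp's -x, at most 62 mm. It starts 0 to 16 mm in; the peg is home at 48 mm. A weak spring (2 to 3 N) pulls it open while the release tab is held down.
- pad: Black pressure pad on the moving jaw, 6 x 40 x 44 mm, sprung against the jaw with 3 N per mm (10 mm of give). Its frame coincides with the bar's while it is not pressed; its pressing face is at x = 124 mm, its centre at y = 0, z = 95 mm of that frame.
- rail: Beech block 30 (x) x 110 (y) x 62 (z) mm, 0.17 kg, loose, standing on the runners between the jaws; x axis along the peg. Origin in the middle of its underside. It starts 1 to 5 mm from the fixed jaw; the clamp pushes it against it.
- peg (a joint): How far the peg stands proud of the block in m: 0 when its shoulder is home on the wood. It starts 6 to 11 mm proud and is a tight fit (about 5 N to move it).
- peg_end (a point): Middle of the dark walnut peg's free end, the face that the pad presses. The peg is 46 mm long from shoulder to end, 23 mm thick at most, its axis 31 mm above the block's underside.
- tab_top (a point): Middle of the top of the red release tab's press pad (30 x 28 mm), at x = -30, y = 90, z = 109 mm in the clamp's frame when up. Pressed straight down.
- release_tab (a joint): Angle of the release tab's lever, 0 up, 0.2 rad fully down (the pad is then 12 mm lower). It clicks by up to 0.1 rad while the bar walks. It takes only 1 to 3 N, then comes to a firm stop; hold it down a second while the jaw springs open; it springs up again by itself.
- glue_bottle: Bystander: yellow bottle, 54 mm thick, 150 mm high; origin under its base.
- mallet: Bystander: wooden hammer-shaped mallet lying on the bench; origin under its middle.
- gouge: Bystander: turning tool lying on the bench, 240 mm long; origin under its middle.
- tape_roll: Bystander: blue tape roll, 90 mm across, 24 mm high; origin under its centre.
- spare_rail: Bystander: second block like the first, without a peg, on the bench; origin in the middle of its underside.
- finish_tin: Bystander: open tin, 80 mm across, 90 mm high; origin under its base.
- spare_peg_a: Bystander: spare peg, 23 mm thick and 46 mm high, standing on the base board near the moving jaw; origin under its foot.
- spare_peg_b: Bystander: second spare peg, as the first, on the other side of the bar.
Mind the look-alikes: they are no part of the job. Leave any green look-alike of the rail alone.

How it is judged (in metres and radians):
On the way:
1. the peg is home (less than 1.5 mm proud) and the pad bears on it with more than 9 N for a second (value of joint peg below 0.0015 m and contact force between pad and rail above 9 N), for 1 s.
At the end, for the whole second after the job is handed in: The peg is home (less than 1.5 mm proud), the moving jaw is fully open again (bar within 3 mm of its open stop), trigger and release tab are back at rest (below 0.03 and 0.05 rad), and the block stands upright (within 0.1 rad) and still on the runners within 7 mm of the fixed jaw (value of joint peg below 0.0015 m and x of bar in the frame of clamp above -0.003 m and value of joint trigger below 0.03 rad and value of joint release_tab below 0.05 rad and x of rail in the frame of clamp below 0.022 m and z of rail in the frame of clamp above 0.06 m and angle between rail's own z axis and vertical below 0.1 rad and linear speed of rail below 0.02 m/s and velocity of joint trigger below 0.1 rad/s); the robot touches nothing.
It fails at once if the jaw squeezes the work with more than 22 N (contact force between pad and rail above 22 N).
It fails at once if the robot touches the bar, the moving jaw, the block or the peg (contact force between any of the fingers, the arm and bar above 1 N or contact force between any of the fingers, the arm and rail above 1 N).
It fails at once if a bystander is moved by more than 30 mm (distance of any of glue_bottle, mallet, gouge, tape_roll, spare_rail, finish_tin, spare_peg_a, spare_peg_b from where it was at the start of the episode above 0.03 m).
It also fails if it takes over 69 s, if anything falls off the work surface, if the arm or the gripper's body presses on something with over 40 N, if the wrist force passes 120 N, or if a joint passes its speed limit or range.

### The arm

A 6-joint arm with a two-finger parallel gripper is mounted at the origin on the work surface. World frame = base frame: x ahead of the robot, y to its left, z up, the work surface at z = 0. Lengths are in mm, angles in rad, forces in N, time in s.
With the tool pointing down it reaches from about 275 to 825 mm from the base axis. Payload 5.2 kg.
Tool frame: the origin (TCP) lies at the very end of the fingers, on their centre line; the grasp point (between the pads) lies 19 mm behind it; z points along the fingers, y is the line along which they close (so a half turn about z gives the same grasp; the last joint's range is limited). The gripper opens to 93 mm and grips with 3 to 60 N. Pads are 15 mm wide; open, the fingers measure 128 mm over their backs; the gripper's body (75 mm by 188 mm) begins 65 mm behind the grasp point.
Start: joints at [-1.526, 0.259, 1.535, -0, 1.348, -0.203], TCP at [134.92, -533.199, 218.653] pointing down, gripper open.
Joint ranges: [-3.14, 3.14], [-0.91, 2.08], [0.19, 2.58], [-1.22, 4.36], [0.22, 2.71], [-3.12, 3.12]. Speed limits (rad/s): [2.57, 2.57, 3.14, 3.14, 3.14, 3.14].

### API

Orientations are given as [roll, pitch, yaw] about the fixed x, y, z axes, in that order (R = Rz(yaw) Ry(pitch) Rx(roll)).
In Python, from bench import robot gives the robot as it stands. The module is installed in compiled form; this text tells all that it offers. Calls block until the motion is done:
- robot.move_ptp(position, orientation): joint-space move of the TCP to a pose.
- robot.move_linear(position, ori=None, speed=150, f_stop=None): straight line of the TCP; ori=None keeps the orientation; speed is the mean speed in mm/s. With f_stop (N) it stops when the force on the tool has changed by that much, and returns True; else False.
- robot.move_j(angles): joint-space move.
- robot.move_gripper(opening): opening from 0.0 (shut) to 1.0 (fully open); the grip force is fixed at half the most; returns when the fingers have stopped.
- robot.sleep(seconds).
- robot.inverse_kinematics(position, orientation): joint angles nearest the present ones, or None.
- robot.get_image(name): name is "side" or "top" or "wrist"; returns a dict with "img" (400x640x3 uint8, blue, green, red), "fovy" (degrees; the focal length in pixels is half the picture's height over the tangent of half this angle, whatever the lens; pixels are square), "cx", "cy" (the principal point, pixels), "eye" and "orientation" of the camera in the world. Camera axes: x right, y down, z forward; pixel columns grow to the right and rows downward; lengths in mm; the calibration is good to about 2 mm. A picture is of the moment at which its call begins. There is no depth.
A pose or a line that the arm cannot do raises robot.MotionError and nothing moves.
- robot.hand_in(): hands the job in; it is judged then, once.
Readings, each from a call of its own:
- robot.current_t(): time.
- robot.current_qpos(): joint angles.
- robot.current_joint_vel(): joint speeds.
- robot.current_joint_efforts(): joint torques, N m.
- robot.current_tcp_pos(): TCP position.
- robot.current_eef_rot(): TCP orientation.
- robot.current_contact_force(): force on the tool from outside, world axes, zero at the start.
- robot.current_ft_torque(): the same for the moment, N m.
- robot.current_gripper_width(): opening from 0.0 (shut) to 1.0 (fully open).
- robot.current_finger_force(): force on a finger pad.
Only numpy, scipy, OpenCV 4.12 (cv2) and the standard library are available. Lean on these libraries where they do the work, as an engineer would, in place of code of your own. Each camera call takes 0.05 s, during which the arm holds its last target. There are 200 camera calls.

## Working session

There is one attempt and no reset: what is moved stays moved. The work goes in short steps, each a Python script; the robot and the scene stay as the last script left them, time stands still between calls to the robot, and variables do not carry over. Pictures are saved under pics/ and viewed, at most 10 in all, crops included, and the job is handed in when it is done.

```bash
mkdir -p pics; cat > h.py <<'E'
import numpy as np, cv2, json
from scipy.spatial.transform import Rotation as R
from bench import robot
def snap(n,f):
    d=robot.get_image(n); cv2.imwrite(f'pics/{f}.png',d['img'])
    json.dump({k:(np.asarray(v).tolist()) for k,v in d.items() if k!='img'},open(f'pics/{f}.json','w')); return d
def ray(f,u,v):
    d=json.load(open(f'pics/{f}.json')); fl=200/np.tan(np.radians(d['fovy'])/2)
    o=np.array(d['orientation']); M=o if o.shape==(3,3) else R.from_euler('xyz',o).as_matrix()
    r=M@np.array([(u-d['cx'])/fl,(v-d['cy'])/fl,1]); return np.array(d['eye']),r/np.linalg.norm(r)
def tri(*obs):
    A=np.zeros((3,3));b=np.zeros(3);L=[ray(*o) for o in obs]
    for e,r in L: P=np.eye(3)-np.outer(r,r);A+=P;b+=P@e
    x=np.linalg.solve(A,b); return x,[np.linalg.norm((np.eye(3)-np.outer(r,r))@(x-e)) for e,r in L]
def onz(f,u,v,z):
    e,r=ray(f,u,v); return e+r*(z-e[2])/r[2]
E
python3 - <<'E'
from h import *
for n in('side','top'):
    d=snap(n,n+'0'); print(n,{k:v for k,v in d.items() if k!='img'})
E
```

```text
side {'fovy': 56.1036728723195, 'cx': 323.25804988943827, 'cy': 195.4987360878111, 'eye': array([973.20538153, 796.8636746 , 889.29058255]), 'orientation': array([-2.23546733, -0.02302353,  2.67206295])}
top {'fovy': 43.18354740296687, 'cx': 318.9666261756667, 'cy': 196.64504337734263, 'eye': array([ 299.49592937,  -18.82461335, 1517.66629571]), 'orientation': array([-2.96137195,  0.00378728, -1.55707089])}
```

View pics/side0.png

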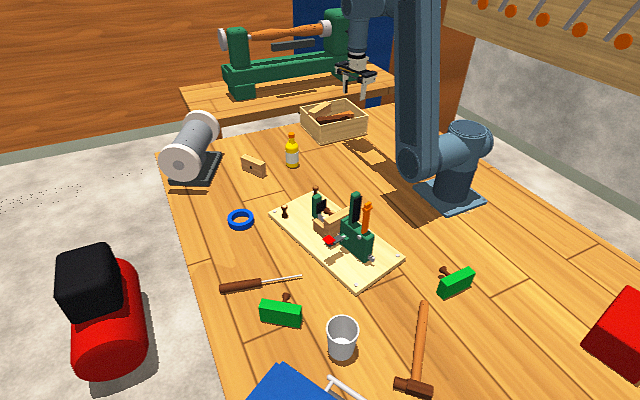

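View pics/top0.png

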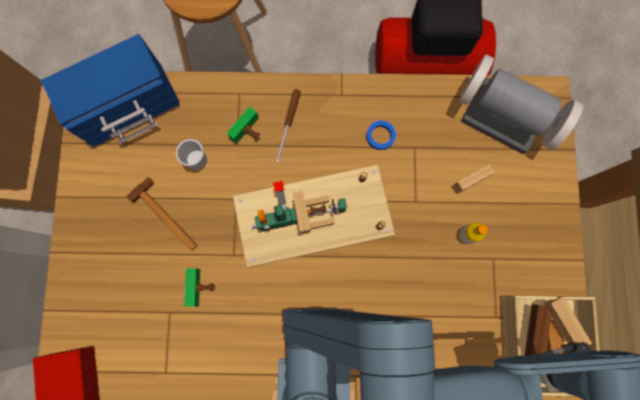

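The side view shows the clamp at about (345,230): trigger (367,218), grip (355,208), red tab (330,240). In the top view the trigger is at (262,215), the tab at (279,187) and the moving jaw at (342,205), so clamp x points roughly along world -y. I'll enlarge both.

```bash
python3 - <<'E'
import cv2
a=cv2.imread('pics/side0.png')[170:300,260:420];cv2.imwrite('pics/c1.png',cv2.resize(a,None,fx=4.5,fy=4.5,interpolation=cv2.INTER_CUBIC))
a=cv2.imread('pics/top0.png')[160:270,230:400];cv2.imwrite('pics/c2.png',cv2.resize(a,None,fx=4.5,fy=4.5,interpolation=cv2.INTER_CUBIC))
E
```

```text
(no output)
```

View pics/c1.png

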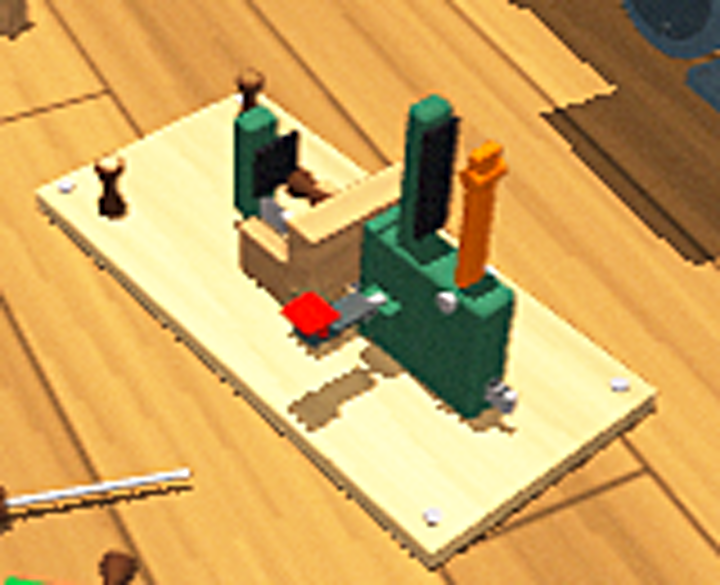

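View pics/c2.png

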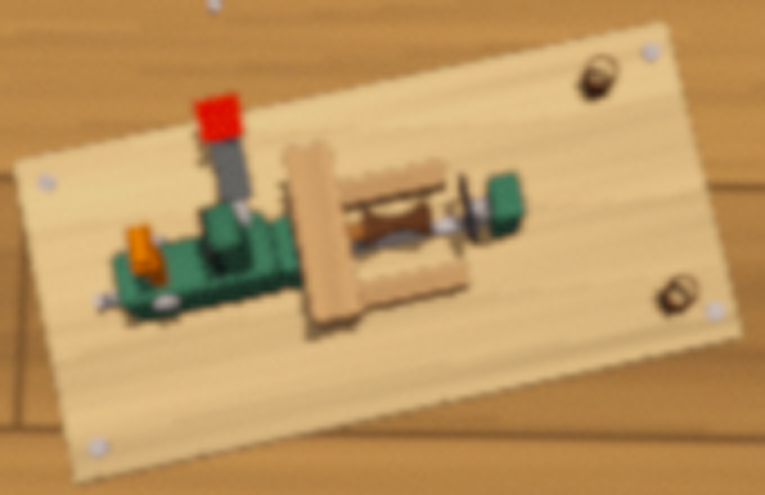

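The crops show trigger top at c1 (485,152) and c2 (139,237), grip top at c1 (433,107) and c2 (222,224), red tab at c1 (311,314) and c2 (219,118), and the board corners in c2. I'll triangulate these.

```bash
python3 - <<'E'
from h import *
S=lambda u,v:('side0',260+(u-1.75)/4.5,170+(v-1.75)/4.5)
T=lambda u,v:('top0',230+(u-1.75)/4.5,160+(v-1.75)/4.5)
g=tri(S(433,107),T(222,224));t=tri(S(485,152),T(139,237));r=tri(S(311,314),T(219,118))
print('grip',g,'\ntrig',t,'\ntab',r)
c=[onz(*T(*p),20)[:2] for p in((15,160),(668,22),(740,335),(78,482))]
d=[onz(*S(*p),20)[:2] for p in((36,195),(432,558),(656,395),(250,95))]
print(np.round(c,1),np.round(d,1))
# clamp pose from known points
m=np.array([[-36,0,240],[-85,0,235],[-30,90,109.]]);w=np.array([g[0],t[0],r[0]])
for a,b in((c[0],c[1]),(c[3],c[2]),(d[1],d[0]),(d[2],d[3])): v=b-a;print('yaw',np.arctan2(v[1],v[0]),np.linalg.norm(v))
v=c[3]-c[0];print('yaw',np.arctan2(v[0],-v[1]),np.arctan2(v[1],v[0])+np.pi/2-np.pi)
yaw=np.mean([np.arctan2(*(b-a)[::-1]) for a,b in((c[0],c[1]),(c[3],c[2]),(d[1],d[0]),(d[2],d[3]))])
Rz=R.from_euler('z',yaw).as_matrix();print('yaw',yaw,'origins',np.round(w-m@Rz.T,1))
E
```

```text
grip (array([496.73065309,  92.25262238, 238.21862725]), [np.float64(1.5705007564390967), np.float64(1.5705007564391047)]) 
trig (array([488.64825517, 140.24018393, 234.32012249]), [np.float64(2.313165114069694), np.float64(2.313165114069593)]) 
tab (array([585.72434687, 106.91461488, 106.26554448]), [np.float64(0.7781942865447441), np.float64(0.7781942865450826)])
[[ 573.4  250.1]
 [ 674.1 -188. ]
 [ 462.2 -234. ]
 [ 360.1  199.4]] [[ 676.1 -178.3]
 [ 573.8  255.8]
 [ 362.8  205.3]
 [ 467.9 -223.1]]
yaw -1.3448170899096636 449.53846259292715
yaw -1.339460080903454 445.2939714233869
yaw -1.3393198861581053 446.0549484573845
yaw -1.330400670474181 441.1492678293108
yaw -1.3376557317462174 -4.47924838533601
yaw -1.338499431861351 origins [[505.   57.2  -1.8]
 [508.2  57.5  -0.7]
 [505.   57.   -2.7]]
```

```bash
cat >> h.py <<'E'
YAW=-1.3385; O=np.array([506,57.3,0.]); RZ=R.from_euler('z',YAW).as_matrix()
def W(x,y,z): return (O+RZ@np.array([x,y,z])).tolist()
def C(): return RZ.T@(np.array(robot.current_tcp_pos())-O)
def F(): return RZ.T@np.array(robot.current_contact_force())
E
python3 - <<'E'
from h import *
for y in(YAW,YAW+np.pi): print(y,robot.inverse_kinematics(W(-120,0,205),[np.pi,0,y]))
robot.move_linear([134.9,-533.2,400]);robot.move_gripper(0)
sol=min((YAW,YAW+np.pi),key=lambda y:abs(robot.inverse_kinematics(W(-120,0,205),[np.pi,0,y])[5]))
robot.move_ptp(W(-125,0,400),[np.pi,0,sol]);robot.move_linear(W(-125,0,205))
print(sol,robot.current_t(),C(),F())
snap('wrist','w1');d=snap('side','s1')
cv2.imwrite('pics/s1c.png',cv2.resize(d['img'][90:300,250:450],None,fx=2.8,fy=2.8,interpolation=cv2.INTER_CUBIC))
E
```

```text
-1.3385 [ 1.29586009e-01  1.94985564e-01  1.65214906e+00 -4.44089210e-16
  1.29445803e+00  3.03888234e+00]
1.803092653589793 [ 0.12958601  0.19498556  1.65214906  0.          1.29445803 -0.10271032]
1.803092653589793 7.1417 [-124.92486372    0.58380414  205.83566844] [-0.02697279  0.00969009 -0.42352531]
```

View pics/s1c.png

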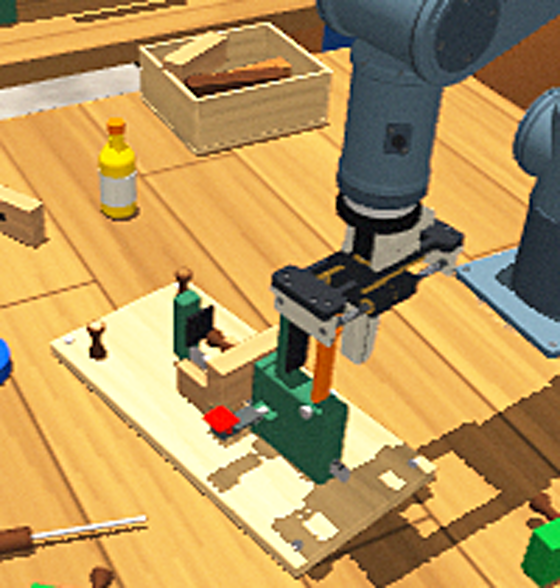

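The view shows the closed fingers at about (357,340), just outside the orange trigger (323,370), and clear of it. First squeeze, logging force against travel.

```bash
python3 - <<'E'
from h import *
robot.move_linear(W(-108,0,205),speed=60); print(C(),F())
for x in range(-104,-66,4):
    s=robot.move_linear(W(x,0,205),speed=25,f_stop=11)
    print(x,s,np.round(C(),1),np.round(F(),2))
    if s or F()[0]<-11: break
robot.move_linear(W(-106,0,205),speed=60); print(robot.current_t(),np.round(F(),2))
E
```

```text
[-1.07455555e+02  3.97365670e-02  2.05034905e+02] [ 0.27811021 -0.29094822  0.33055834]
-104 False [-103.9    0.   205. ] [ 0.18 -0.49  0.14]
-100 False [-100.1   -0.   205.1] [-1.53 -0.53  0.56]
-96 False [-9.590e+01  1.000e-01  2.051e+02] [-0.65 -0.05  1.34]
-92 False [-92.  -0. 205.] [-2.19  0.26  1.13]
-88 False [-88.   -0.  204.8] [-3.26  0.12 -0.62]
-84 False [-8.410e+01 -1.000e-01  2.046e+02] [-4.27  1.52 -3.42]
-80 False [-79.9  -0.3 204.8] [-4.12 -0.58 -3.71]
-76 False [-76.1  -0.4 204.8] [-5.51 -0.19 -4.1 ]
-72 False [-73.3  -0.4 204.7] [-7.76  0.09 -3.71]
-68 True [-73.8  -0.5 204.5] [-3.8   0.4   2.74]
11.3333 [-1.11 -0.29 -1.31]
```

```bash
cat >> h.py <<'E'
def avgF(n=8):
    r=[]
    for _ in range(n): r.append(F()); robot.sleep(0.02)
    return np.mean(r,0)
def squeeze(fs=12):
    s1=robot.move_linear(W(-80,0,205),speed=35,f_stop=fs); a=avgF(4); xa=C()[0]; s2=None
    if not s1:
        s2=robot.move_linear(W(-70.5,0,204),speed=22,f_stop=max(3,fs-abs(a[0])))
    b=avgF(4); print(s1,round(xa,1),np.round(a,1),s2,round(C()[0],1),np.round(b,1),'t',round(robot.current_t(),1),flush=True)
    return C()[0],b
def back(): robot.move_linear(W(-107,0,205),speed=70); robot.sleep(0.1)
E
python3 - <<'E'
from h import *
for i in range(2):
    x,b=squeeze()
    if x<-75.5 and b[0]<-8.5: break
    back()
E
```

```text
False -80.0 [-3.5  0.2 -2.7] True -74.1 [-2.8  0.   2.4] t 12.8
False -80.5 [-5.4  1.6 -3.3] True -74.6 [-5.   0.4  3.7] t 15.0
```

```bash
python3 - <<'E'
from h import *
d=snap('side','s2')['img']; a=cv2.imread('pics/s1.png')
f=lambda i:cv2.resize(i[185:265,290:380],None,fx=4.2,fy=4.2,interpolation=cv2.INTER_CUBIC)
cv2.imwrite('pics/cmp2.png',np.hstack([f(a),f(d)]))
E
```

```text
(no output)
```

View pics/cmp2.png

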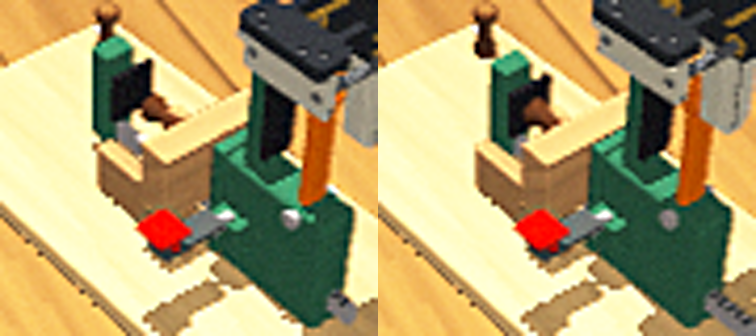

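The jaw has walked: its top moved from (115,45) to (132,58) in the crop, about three teeth. I'll go on squeezing.

```bash
python3 - <<'E'
from h import *
back()
for i in range(3):
    x,b=squeeze()
    if x<-75.5: break
    back()
E
```

```text
False -81.2 [-7.3  1.9 -2.8] True -75.3 [-6.7  0.4  5.2] t 17.6
True -86.1 [-8.8  0.4  4.7] None -86.3 [-8.3  0.9  4.6] t 19.1
```

```bash
python3 - <<'E'
from h import *
x=C()[0]
while x<-71:
    x+=1; robot.move_linear(W(x,0,205),speed=15,f_stop=6); b=avgF(4)
    print(round(C()[0],1),np.round(b,1))
    if b[0]<-12.3: break
print(robot.current_t())
d=snap('side','s3')['img']
cv2.imwrite('pics/s3c.png',cv2.resize(d[185:265,290:380],None,fx=6,fy=6,interpolation=cv2.INTER_CUBIC))
E
```

```text
-86.9 [-8.3  0.7  0.3]
-86.1 [-9.4  1.1  0.3]
-85.4 [-9.7  1.3  0.1]
-84.6 [-10.8   1.5  -0.7]
-83.9 [-11.8   1.5  -0.6]
-83.1 [-12.9   2.2  -1.6]
21.0
```

View pics/s3c.png

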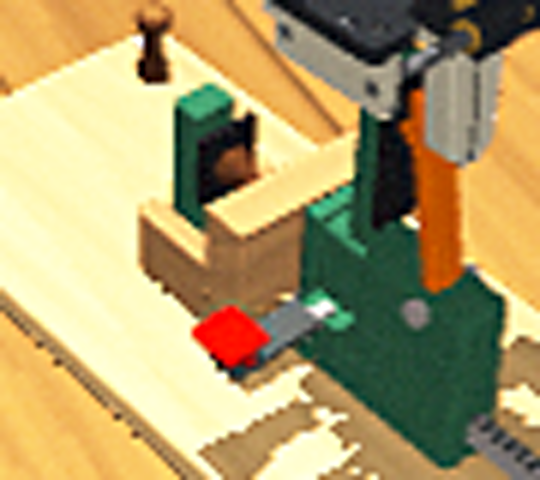

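The force climbs steadily at about 1.2 N/mm to 13 N, more than the 8 to 10 N of pressing in, so the shoulder is home and the pad (205,165) is on the peg. I'll hold it.

```bash
python3 - <<'E'
from h import *
for i in range(4): robot.sleep(0.45); print(np.round(avgF(4),1),round(C()[0],2),robot.current_t())
E
```

```text
[-12.3   2.1  -0.9] -83.1 21.5667
[-12.6   2.2  -1.6] -83.12 22.0833
[-11.7   2.5  -1.6] -83.1 22.6
[-12.    2.   -0.9] -83.11 23.1167
```

```bash
python3 - <<'E'
from h import *
robot.move_linear(W(C()[0]+0.9,0,205),speed=10)
for i in range(3): robot.sleep(0.4); print(np.round(avgF(4),1),round(C()[0],2))
robot.move_linear(W(-115,0,205),speed=50); robot.move_linear(W(-125,0,330))
y=min((YAW+np.pi/2,YAW-np.pi/2,YAW+1.5*np.pi),key=lambda y:abs((robot.inverse_kinematics(W(-30,92,330),[np.pi,0,y]) or [9]*6)[5]))
robot.move_ptp(W(-30,92,330),[np.pi,0,y]);robot.move_linear(W(-30,92,135))
print(y,robot.current_t(),C(),robot.current_qpos())
d=snap('side','s4')['img'];snap('top','t4')
cv2.imwrite('pics/s4c.png',cv2.resize(d[120:300,240:420],None,fx=3.3,fy=3.3,interpolation=cv2.INTER_CUBIC))
E
```

```text
[-11.2   0.7  -0.5] -84.63
[-10.9   1.2  -0.2] -84.63
[-10.5   1.5  -0. ] -84.61Traceback (most recent call last):
  File "<stdin>", line 5, in <module>
  File "<stdin>", line 5, in <lambda>
ValueError: The truth value of an array with more than one element is ambiguous. Use a.any() or a.all()
```

```bash
python3 - <<'E'
from h import *
def j6(y):
    q=robot.inverse_kinematics(W(-30,92,330),[np.pi,0,y]); return 9 if q is None else abs(q[5])
y=min((YAW+np.pi/2,YAW-np.pi/2),key=j6)
robot.move_ptp(W(-30,92,330),[np.pi,0,y]);robot.move_linear(W(-30,92,135))
print(y,robot.current_t(),C(),robot.current_qpos())
d=snap('side','s4')['img'];snap('top','t4')
cv2.imwrite('pics/s4c.png',cv2.resize(d[120:300,240:420],None,fx=3.3,fy=3.3,interpolation=cv2.INTER_CUBIC))
E
```

```text
0.23229632679489653 29.4083 [-29.8588178  92.7004528 136.0146082] [-5.27918212e-03  4.08447196e-01  1.53003390e+00  2.14816355e-05
  1.20117648e+00  1.33315506e+00]
```

View pics/s4c.png

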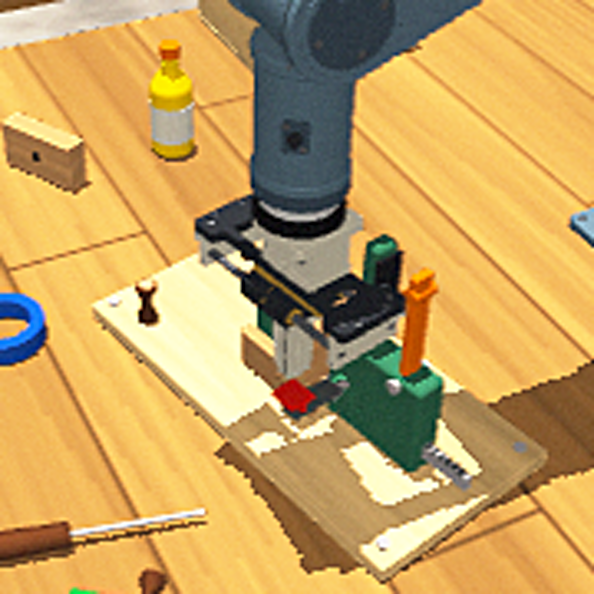

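The fingers stand right above the red tab (297,397), clear of the grip and trigger. The bar tail has come out to (465,482). I'll check its travel, then press the tab.

```bash
python3 - <<'E'
from h import *
for z in(35,50,70):
    a=onz('side0',260+510/4.5,170+398/4.5,z);b=onz('s4',240+463/3.3,120+480/3.3,z)
    print(z,np.round(RZ.T@(a-O),1),np.round(RZ.T@(b-O),1))
s=robot.move_linear(W(-30,92,94),speed=25,f_stop=9);print(s,C(),F())
robot.sleep(1.8);print(F(),C())
robot.move_linear(W(-30,92,135),speed=60);robot.move_linear(W(-30,92,300))
robot.move_ptp([250,-330,420],[np.pi,0,0.232])
print(robot.current_t())
d=snap('side','s5')['img'];t=snap('top','t5')['img']
f=lambda i:cv2.resize(i,(400,400),interpolation=cv2.INTER_CUBIC)
cv2.imwrite('pics/c5.png',np.hstack([f(d[180:270,290:380]),f(t[165:255,255:345])]))
E
```

```text
35 [-125.3  -12.7   35. ] [-158.1   -8.6   35. ]
50 [-133.9   -1.5   50. ] [-166.     2.6   50. ]
70 [-145.3   13.5   70. ] [-176.7   17.4   70. ]
True [-29.91518699  92.45069313  98.75169122] [-0.5671273  -0.99620707  5.35357717]
[-0.85634855 -0.45571511  6.01319046] [-29.91329136  92.45866209  98.74470455]
36.6917
```

View pics/c5.png

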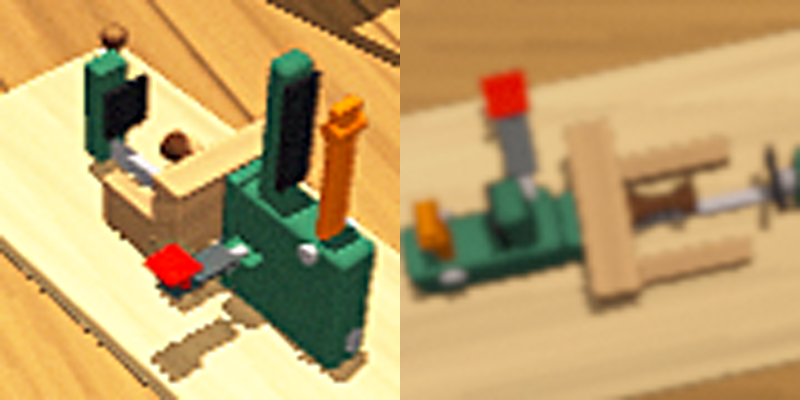

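The jaw is wide open again, with the pad at (770,180) in the right-hand picture, and tab and trigger are up. I'll check the peg end (692,197) and pad positions numerically.

```bash
python3 - <<'E'
from h import *
k=90/400
q=lambda f,u,v,z:np.round(RZ.T@(onz(f,u,v,z)-O),1)
print('peg end now',q('t5',255+692*k,165+197*k,95),'before',q('top0',230+430/4.5,160+217/4.5,95))
print('block outer top edge now',q('t5',255+637*k,165+290*k,126),'inner',q('t5',255+590*k,165+303*k,126),'before',q('top0',230+358/4.5,160+315/4.5,126))
print('pad top',q('t5',255+767*k,165+150*k,117),'before',q('top0',230+462/4.5,160+177/4.5,117))
E
```

```text
peg end now [324.4 -56.9  95. ] before [88.5 -1.1 95. ]
block outer top edge now [ 270.  -109.7  126. ] inner [ 239.5 -111.2  126. ] before [ 30.6 -55.7 126. ]
pad top [373.6 -40.5 117. ] before [112.7  15.9 117. ]
```

```bash
python3 - <<'E'
from h import *
k=90/400
q=lambda u,v,z:np.round(RZ.T@(onz('t5',255+(u-400)*k,165+v*k,z)-O),1)
print('peg end',q(692,197,95),'block edge',q(637,290,126),'pad top',q(767,150,117))
E
```

```text
peg end [74.3 -1.2 95. ] block edge [ 27.2 -55.6 126. ] pad top [126.5  14.5 117. ]
```

Peg end to block face is now 47 mm (58 before), so the peg is home, and the pad is at its open place.

```bash
python3 -c "
from h import *
print(robot.hand_in(),robot.current_t())"
```

```text
the job is handed in; nothing more can be done
the job is handed in; nothing more can be done
```

The peg is pressed home, and I held about 12 N on the trigger (roughly 13 N at the jaw by your figures, a little under 15 N) for over 2 s; the tab then sprang the jaw fully open, and the job was handed in after about 37 s, verdict not shown.

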